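# Latch the shield box drawer

## Task

Shut the shield box for a measurement: push its drawer fully home until the front sits against the gasket, hook the latch's wire loop over the keeper on the drawer front so that the bar is caught under the lip, then press the red lever down over centre until it rests flat and the drawer is drawn up tight. Feel your way and force nothing: use only light pushes on the drawer, the loop and the lever, and leave the other things on the bench and on the box where they are.

Things in the scene. Friction and masses are not known exactly. Their poses are not given: they have to be found in the camera images.
- shield_box: Pale grey bench shield box, 240 deep (x) x 260 wide (y) x 120 mm high, fixed to the bench. Origin: centre of its underside. Its own -x is the front (drawer side); the latch moves in its x-z plane through the origin (y = 0). Flat top at z = 120 mm. Loop, lever and drawer are never to be pushed hard: light finger forces, about 5 to 20 N, do it all
- drawer_front (a point): Middle of the front upper edge of the drawer's front plate; moves with the drawer. Aluminium plate 260 wide, 114 high, 22 mm thick, its top level with the box top (z = 120 mm). A bow pull stands 29 mm out from its face, 70 mm below this point and within 55 mm either side of the middle; the rest of the face is clear
- keeper (a point): Where the bar's centre sits when hooked: 13.5 mm behind drawer_front, 11.5 mm above the plate's top; axes as the box's. Steel keeper, 16 mm wide: a 6 mm thick base, a post whose front face is 2.5 mm behind this point, and a lip reaching 1 mm forward of this point, 16 to 19 mm above the plate. The bar must come down in front of the lip onto the base, then slide back (box +x) under it
- loop_bar (a point): Middle of the cross bar of the steel wire loop: round bar 5 mm thick, 33 mm long (along box y). Two 4.4 mm thick arms, 33 mm apart, run 75 mm from it back to the loop's pivot pin, which sits on the lever 9 mm from lever_pivot, towards the red grip: the farther forward the lever, the farther forward the bar reaches
- lever_tip (a point): Point on the lever's centre line, 62 mm from lever_pivot, 4 mm short of its end. The lever is flat; its red grip is 24 mm wide and 8.4 mm thick and runs from 30 to 66 mm from the pivot
- lever_pivot (a point): The lever's pivot axis (along box y), fixed above the box top: box frame x = -63.5, y = 0, z = 139 mm
- drawer (a joint): How far the drawer is out (m), along the box's -x: about 0.001 = drawn tight by the latch, 0.08 = fully out; about 3 N of friction. The gasket first touches at about 0.0035, up to 1.5 mm more or less from box to box, and then resists like a stiff spring, 25 N per mm: pushed by hand the drawer is home when the gasket is felt; only the latch draws it tight
- lever (a joint): Lever angle (rad): 0 = closed, flat, pointing to box +x on its rubber stop; 1.57 = upright; 2.09 = forward, at its open stop. The bar surely clears the lip (by 1 to 4 mm) only with the lever at the open stop and the drawer on the gasket. Stiff: stays where left, 0.4 N at the tip turns it. Closing under load takes up to about 8 N at the tip; from 0.1 rad it snaps shut by itself
- loop (a joint): Loop angle against the lever (rad): the bar's elevation above the box's -x direction, seen from the loop's pivot pin, is loop minus lever. Stiff pivot: the loop keeps its angle to the lever and swings with it, unless pressed or caught under the lip; about 0.2 N turns it; sliding the bar back under the lip, lever and all, takes about 5 N
- attenuator: Bystander: steel cylinder 22 mm across, 44 mm high, standing upright on the rear half of the box top; origin centre of its underside
- mouse: Bystander on the bench: black computer mouse, 100 x 58 x 32 mm; origin at its underside
- screwdriver: Bystander on the bench: screwdriver, 160 mm long; origin at its underside
- torque_wrench: Bystander on the bench: small steel wrench, 150 mm long; origin at its underside
- analyser: Bystander on the bench: white and blue module, 75 x 110 x 26 mm; origin at its underside
- cap_jar: Bystander on the bench: small glass jar with yellow cap, 52 mm across, 60 mm high; origin at its underside
- eval_board: Bystander on the bench: green circuit board, 90 x 70 x 15 mm; origin at its underside
- part_tray: Bystander on the bench: blue divided part tray, 120 x 90 x 35 mm; origin at its underside

How it is judged:
By the outcome, as a careful person would: the job done as asked, in the order asked, and still so for the second after the job is handed in, with the robot touching nothing.
It also fails if it takes over 72 s, if anything falls off the work surface, if the arm or the gripper's body presses on something with over 40 N, if the wrist force passes 120 N, or if a joint passes its speed limit or range.

## Robot

A 7-joint arm with a two-finger parallel gripper is mounted at the origin on the work surface. World frame = base frame: x ahead of the robot, y to its left, z up, the work surface at z = 0. Lengths are in m, angles in rad, forces in N, time in s.
With the tool pointing down it reaches from about 0.4 to 0.85 m from the base axis. Payload 4.5 kg.
Tool frame: the origin (TCP) lies at the centre of the arm's flange, where the gripper is bolted on; the fingertips stand r.tcp_to_tips ahead of it and the grasp point (between the pads) lies 147 mm ahead of it (r.tcp_to_tips is the distance from the TCP to the fingertips, in m); x points along the fingers, y is the direction in which the jaws open and shut, and the axes are right-handed (so a half turn about x gives the same grasp; the last joint's range is limited). The gripper opens to 88 mm and grips with 3 to 60 N. Pads are 18 mm wide; open, the fingers measure 123 mm over their backs; the gripper's body (75 mm by 187 mm) begins 45 mm behind the grasp point.
Start: joints at [1.312, 0.689, -0.195, 1.565, 0.157, 0.902, -0.215], TCP at [0.18, -0.598, 0.405] pointing down, gripper open.
Joint ranges: [-3.01, 3.01], [-0.46, 2.08], [-1.47, 1.51], [0.13, 2.56], [-1, 4.14], [0.04, 2.09], [-2.66, 2.66]. Speed limits (rad/s): [2.57, 2.57, 3.14, 3.14, 3.14, 3.14, 3.14].

## Interface

Orientations are given as a unit quaternion [x, y, z, w].
In Python, from plant import r, eyes gives the robot as it stands.
- The arm moves only by the tool carry_out, never from a script. Its argument "targets" is text: rows parted by semicolons, each of 5 numbers parted by spaces: the opening, from 0 (shut) to 1 (fully open), then the shift along the tool's x, y, z in mm, then the turn about the tool's x in rad. A call has 1 to 20 rows; each row shifts and turns the commanded pose from where the row before left it, along the tool's axes as they then stand; what a row does not reach is not made up. A row lasts 1/12 s, in which the tool goes at most 41.7 mm and 7.16 degrees, less where a joint would pass 70% of its speed; a pose out of reach is approached as far as the arm can. A call is refused whole if a number of a shift passes 41.7 or a number of a turn 0.125, either way. A call with a gripper value outside its range is refused whole. The fingers move at their own pace and stop on an object; "force" is the grip in N (left out, the last holds). Time passes only in rows, so rows that do not move let the fingers close. It gives the time, the measured TCP pose, the force and the opening at its end, in the units of the state.
- r.get_state(): the state, without advancing time (a new reading comes with each control period).
- eyes.snapshot(name): name is "scene" or "side" or "wrist"; returns (picture, depth): 384x512x3 uint8, blue, green, red; 384x512 float32, m along the optical axis (not along the pixel's ray), 0 where there is no reading.
- eyes.camera_params(name): a dict with "intrinsics" (3x3 intrinsics, pixels), "rvec" (rotation vector, rad) and "tvec" (3), from world to camera coordinates, as OpenCV has them; the wrist camera has in their place "T_tool_cam" (4x4, takes a point from camera to tool coordinates, whose origin is the TCP and whose axes are the tool frame's). Camera axes: x right, y down, z forward; pixel columns grow to the right and rows downward; lengths in m; the calibration is good to about 2 mm. The wrist camera is an equidistant fisheye: a pixel r from the principal point sees the ray r / f radians off the axis. A picture is of the moment at which its call begins: read the wrist's pose just before it. camera_params takes no time and is no camera call.
- r.finish_job(): hands the job in, once; it reports no verdict.
The state is a dict: "clock": time; "q": joint angles; "qd": joint speeds; "joint_torque": joint torques, N m; "tool_pos": TCP position; "eef_rot": TCP orientation; "contact_force": force on the tool from outside, world axes, zero at the start; "moment": the same for the moment, N m; "opening": opening from 0.0 (shut) to 1.0 (fully open).
Only numpy, scipy, OpenCV 4.12 (cv2) and the standard library are available. Lean on these libraries where they do the work, as an engineer would, in place of code of your own. Each camera call takes 0.05 s, during which the arm holds its last target.

## Working session

There is one attempt and no reset: what is moved stays moved. The work goes in short steps, Python scripts to look and compute and a tool call to move; the robot and the scene stay as the last step left them, time stands still between calls to the robot, and variables do not carry over. Pictures are saved under pics/ and viewed, and the job is handed in when it is done.

Besides the shell and the picture viewer there is one more tool, called after ">>>" by a JSON object that holds its "op" and its "data". carry_out: Moves the arm, as the interface text tells. Its arguments: {"type":"object","properties":{"targets":{"type":"string"},"force":{"type":"number"}},"required":["targets"]}

```bash
ls -la; mkdir -p pics; python3 - <<'E'
from plant import r,eyes
import cv2,numpy as np
s=r.get_state()
for k,v in s.items(): print(k,np.round(v,4))
print(r.tcp_to_tips)
for n in ("scene","side","wrist"):
    p,d=eyes.snapshot(n); cv2.imwrite(f"pics/{n}0.png",p); np.save(f"pics/{n}0.npy",d)
    c=eyes.camera_params(n); print(n,c)
E
```

```text
total 12
drwxr-xr-x  3 agent agent 4096 Dec  6 18:00 .
drwxr-xr-x 23 root  root  4096 Dec  6 18:00 ..
drwxr-xr-x  2 agent agent 4096 Dec  6 18:00 pics
clock 0.0
q [ 1.3118  0.69   -0.1945  1.5664  0.1573  0.9025 -0.2151]
qd [-0.0001 -0.0004 -0.0007 -0.0009 -0.      0.0002 -0.0003]
joint_torque [-1.00000e-04 -5.27571e+01 -1.26680e+00 -1.53430e+01 -5.26000e-02
  6.50000e-03  2.00000e-04]
tool_pos [ 0.1803 -0.5981  0.4039]
eef_rot [-0.6994 -0.1038  0.6997 -0.1025]
contact_force [-0.1513 -0.0175  0.2964]
moment [ 0.0766 -0.0395  0.0361]
opening 0.9993
0.166
scene {'intrinsics': array([[466.65156585,   0.        , 252.04082851],
       [  0.        , 466.65156585, 184.68567955],
       [  0.        ,   0.        ,   1.        ]]), 'rvec': array([ 1.75122272,  1.77400838, -0.70225973]), 'tvec': array([ 0.02185732, -0.32718461,  1.68691448])}
side {'intrinsics': array([[354.94563199,   0.        , 258.03135412],
       [  0.        , 354.94563199, 195.34202094],
       [  0.        ,   0.        ,   1.        ]]), 'rvec': array([ 0.72984135, -2.64492197,  1.09533195]), 'tvec': array([0.45335177, 0.27478825, 0.81571567])}
wrist {'intrinsics': array([[297.31863964,   0.        , 253.01638072],
       [  0.        , 297.31863964, 187.46416554],
       [  0.        ,   0.        ,   1.        ]]), 'T_tool_cam': array([[ 1.17536861e-04, -2.91026240e-01,  9.56715064e-01,
         1.96461729e-02],
       [ 9.99999201e-01,  1.23874073e-03,  2.53962021e-04,
        -3.87064823e-04],
       [-1.25903153e-03,  9.56714269e-01,  2.91026153e-01,
        -7.52990435e-02],
       [ 0.00000000e+00,  0.00000000e+00,  0.00000000e+00,
         1.00000000e+00]])}
```

View pics/scene0.png

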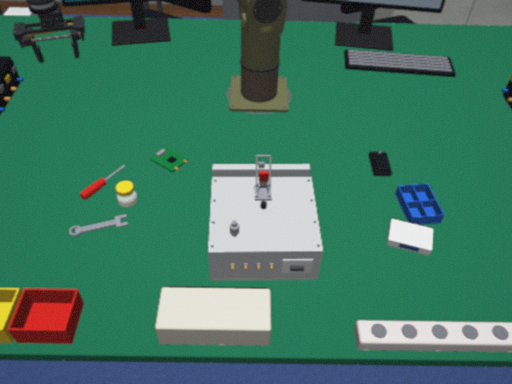

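View pics/side0.png

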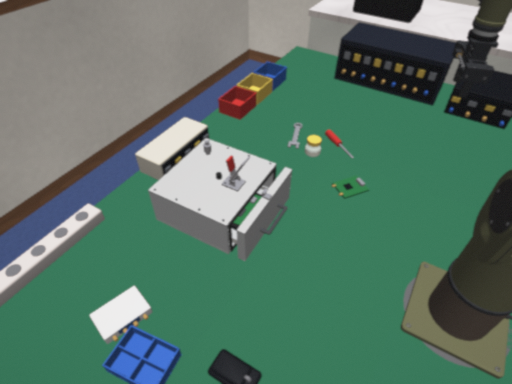

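View pics/wrist0.png

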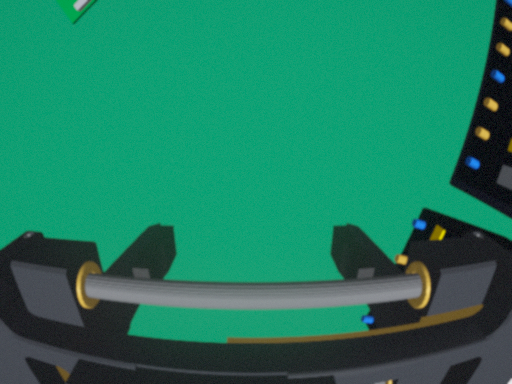

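```bash
cat > h.py <<'E'
import numpy as np,cv2
from scipy.spatial.transform import Rotation as R
from plant import r,eyes
def cloud(n,d):
    c=eyes.camera_params(n);K=c['intrinsics'];Rm=cv2.Rodrigues(c['rvec'])[0]
    v,u=np.mgrid[0:384,0:512]
    P=np.stack([(u-K[0,2])/K[0,0]*d,(v-K[1,2])/K[1,1]*d,d],-1)
    W=(P-c['tvec'].ravel())@Rm
    W[d==0]=np.nan
    return W
def proj(n,P):
    c=eyes.camera_params(n)
    return cv2.projectPoints(np.float64(P).reshape(-1,3),c['rvec'],c['tvec'],c['intrinsics'],None)[0].reshape(-1,2)
E
python3 - <<'E'
from h import *
for n,(x0,y0,x1,y1) in dict(scene=(200,140,335,290),side=(140,130,300,255)).items():
    p=cv2.imread(f"pics/{n}0.png")[y0:y1,x0:x1]
    cv2.imwrite(f"pics/{n}0z.png",cv2.resize(p,None,fx=4.8 if n=='side' else 4,fy=4.8 if n=='side' else 4,interpolation=cv2.INTER_CUBIC))
    W=cloud(n,np.load(f"pics/{n}0.npy"))
    m=np.abs(W[...,2]-.12)<.006
    m&=(np.abs(W[...,1])<.35)&(W[...,0]>.2)&(W[...,0]<1)
    vv,uu=np.nonzero(m)
    T=W[m]; print(n,len(T),np.median(T[:,2]),T[:,:2].min(0),T[:,:2].max(0))
    rc=cv2.minAreaRect(np.float32(T[:,:2]*1000)); print(rc, cv2.boxPoints(rc))
E
```

```text
scene 8313 0.12132542270230431 [ 0.49095289 -0.12608189] [0.78969178 0.139986  ]
((640.6484375, 6.946044921875), (293.75579833984375, 260.31256103515625), 1.4905503988265991) [[ 490.43463  133.23769]
 [ 497.20587 -126.9868 ]
 [ 790.86224 -119.3456 ]
 [ 784.091    140.87889]]
side 6362 0.12109994093804284 [ 0.4881583  -0.13014296] [0.7839054  0.13813558]
((636.6013793945312, 3.030914306640625), (292.0530700683594, 263.60284423828125), 1.4785407781600952) [[ 487.22266  131.0206 ]
 [ 494.0243  -132.49448]
 [ 785.9801  -124.95877]
 [ 779.17847  138.5563 ]]
```

```bash
python3 - <<'E'
from h import *
W=cloud("scene",np.load("pics/scene0.npy"))
for v in range(150,215,4): print(v,[tuple(np.round(W[v,u]*1000).astype(int)) for u in (230,256,263,270,295)])
E
```

```text
150 [(np.int64(309), np.int64(-90), np.int64(3)), (np.int64(305), np.int64(-8), np.int64(0)), (np.int64(306), np.int64(14), np.int64(2)), (np.int64(307), np.int64(36), np.int64(3)), (np.int64(301), np.int64(116), np.int64(0))]
154 [(np.int64(328), np.int64(-89), np.int64(2)), (np.int64(320), np.int64(-8), np.int64(-3)), (np.int64(327), np.int64(14), np.int64(4)), (np.int64(326), np.int64(36), np.int64(4)), (np.int64(320), np.int64(115), np.int64(0))]
158 [(np.int64(343), np.int64(-88), np.int64(0)), (np.int64(570), np.int64(-13), np.int64(209)), (np.int64(345), np.int64(14), np.int64(4)), (np.int64(569), np.int64(21), np.int64(208)), (np.int64(339), np.int64(113), np.int64(1))]
162 [(np.int64(363), np.int64(-88), np.int64(1)), (np.int64(576), np.int64(-13), np.int64(200)), (np.int64(513), np.int64(7), np.int64(142)), (np.int64(578), np.int64(21), np.int64(203)), (np.int64(358), np.int64(112), np.int64(1))]
166 [(np.int64(508), np.int64(-81), np.int64(121)), (np.int64(582), np.int64(-13), np.int64(193)), (np.int64(515), np.int64(7), np.int64(130)), (np.int64(582), np.int64(21), np.int
[... 2187 characters left out ...]
p.int64(651), np.int64(-75), np.int64(122)), (np.int64(648), np.int64(-11), np.int64(120)), (np.int64(661), np.int64(5), np.int64(135)), (np.int64(649), np.int64(23), np.int64(122)), (np.int64(648), np.int64(85), np.int64(122))]
210 [(np.int64(663), np.int64(-75), np.int64(120)), (np.int64(664), np.int64(-11), np.int64(123)), (np.int64(661), np.int64(6), np.int64(121)), (np.int64(664), np.int64(23), np.int64(124)), (np.int64(659), np.int64(84), np.int64(120))]
214 [(np.int64(677), np.int64(-74), np.int64(122)), (np.int64(675), np.int64(-11), np.int64(121)), (np.int64(674), np.int64(6), np.int64(120)), (np.int64(674), np.int64(23), np.int64(122)), (np.int64(675), np.int64(83), np.int64(124))]
```

View pics/scene0z.png

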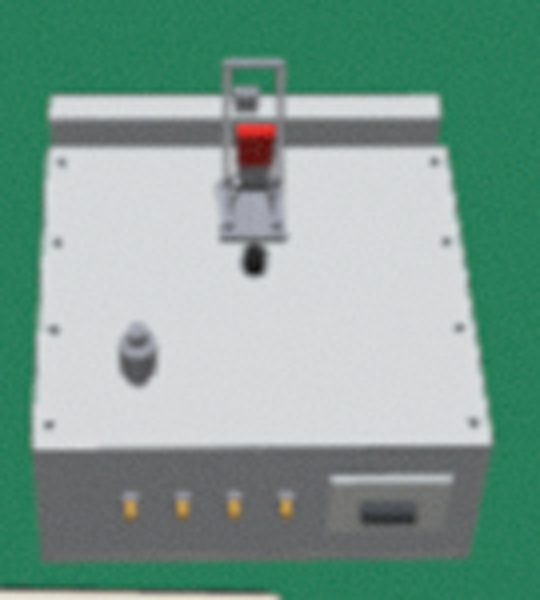

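View pics/side0z.png

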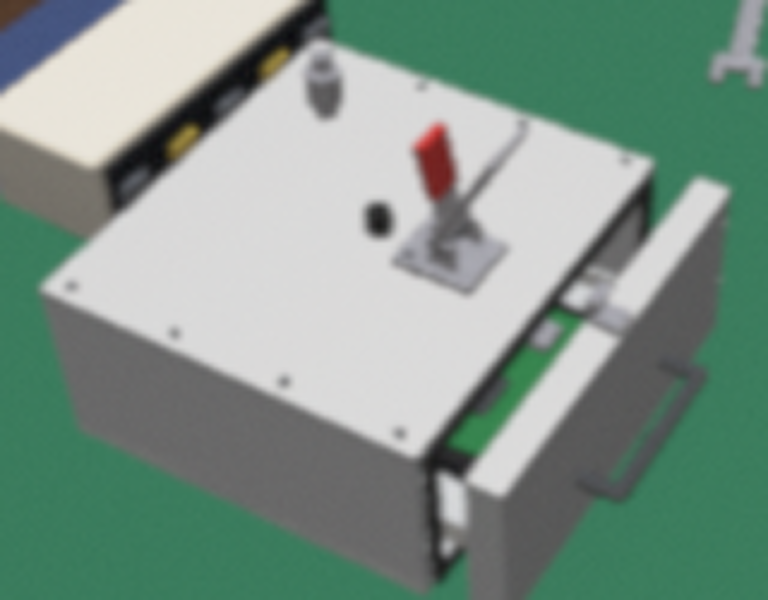

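```bash
python3 - <<'E'
from h import *
s=r.get_state(); M=R.from_quat(s['eef_rot']).as_matrix(); print(np.round(M,4))
# refine: subpixel corners from depth: use lines of top plane per camera by image edges; here depth-based rear/side edges
for n in("scene","side"):
    W=cloud(n,np.load(f"pics/{n}0.npy"))
    m=(np.abs(W[...,2]-.121)<.005)&(W[...,0]>.45)&(W[...,0]<.83)&(np.abs(W[...,1])<.2)
    T=W[m]*1000
    # edges: rows in y bins -> max x ; bins x -> min/max y
    yb=np.arange(-110,125,8); 
    mx=[T[np.abs(T[:,1]-y)<4,0].max() for y in yb]; p=np.polyfit(yb,mx,1); print(n,'rear',p)
    # drawer: x<527
    D=T[T[:,0]<530]; mn=[D[np.abs(D[:,1]-y)<4,0].min() for y in yb]; print('drawer front',np.polyfit(yb,mn,1)); 
    B=T[T[:,0]>530]; mn=[B[(np.abs(B[:,1]-y)<4),0].min() for y in yb]; print('box front',np.polyfit(yb,mn,1))
    xb=np.arange(560,770,8)
    lo=[T[np.abs(T[:,0]-x)<4,1].min() for x in xb];hi=[T[np.abs(T[:,0]-x)<4,1].max() for x in xb]
    print('sides',np.polyfit(xb-660,lo,1),np.polyfit(xb-660,hi,1))
    # attenuator & stuff above 126
    A=W[(W[...,2]>.128)&(W[...,2]<.26)&(W[...,0]>.45)&(W[...,0]<.8)&(np.abs(W[...,1])<.15)]*1000
    A1=A[A[:,0]>680]; print('att',A1.mean(0),A1.min(0),A1.max(0))
    A2=A[A[:,0]<=680]; 
    o=A2[np.argsort(A2[:,2])][::-1]; print(o[::6].round(0).astype(int).tolist())
E
```

```text
[[-5.000e-04  2.887e-01 -9.574e-01]
 [ 1.300e-03 -9.574e-01 -2.887e-01]
 [-1.000e+00 -1.400e-03  1.000e-04]]
scene rear [-3.18827818e-02  7.85853214e+02]
drawer front [-2.98080102e-02  4.97320652e+02]
box front [-2.15425445e-02  5.49777878e+02]
sides [ 2.65146011e-02 -1.21615363e+02] [2.88039082e-02 1.36428433e+02]
att [742.35163731 -61.18367947 150.84188434] [730.62937931 -71.55919053 129.43568927] [750.51751982 -50.82471347 168.25995021]
[[570, 11, 219], [569, 1, 218], [567, 20, 217], [571, -4, 216], [569, -6, 214], [568, -14, 213], [572, 23, 211], [569, 21, 208], [616, 6, 206], [612, 13, 205], [610, 6, 204], [617, 8, 204], [610, 1, 203], [616, 18, 202], [611, 13, 201], [576, -13, 200], [577, 21, 199], [618, 8, 198], [616, 11, 196], [615, 16, 195], [582, -13, 193], [585, -13, 192], [582, 21, 190], [583, 21, 188], [614, 4, 187], [612, -1, 185], [613, 6, 183], [612, 16, 182], [614, 2, 180], [612, -5, 179], [614, 14, 177], [613, 2, 176], [611, -5, 174], [595, -13, 172], [611, 7, 170], [609, 0, 168], [609, 5, 165], [597, 20, 163], [609, 2, 162], [607, 5, 159], [606, 0, 158], [594, 20, 
[... 1151 characters left out ...]
9], [606, -9, 188], [602, 9, 186], [602, 10, 184], [603, 4, 182], [609, 14, 180], [601, 3, 179], [584, 20, 177], [601, -7, 175], [601, -6, 173], [588, -13, 170], [602, 11, 168], [601, -6, 166], [592, 22, 164], [600, -4, 161], [602, 12, 158], [595, -14, 156], [597, -12, 153], [596, 7, 151], [598, 19, 148], [605, 12, 147], [596, 13, 145], [592, -10, 143], [598, -4, 141], [594, -7, 140], [512, 3, 140], [504, 2, 139], [510, -8, 139], [593, -11, 138], [643, 9, 137], [652, 9, 136], [513, 7, 136], [591, 16, 135], [643, 5, 134], [604, 16, 133], [589, 14, 132], [589, -9, 131], [577, 19, 130], [501, -3, 130], [592, -9, 129], [591, 16, 129], [613, 12, 129], [615, 4, 128], [640, 5, 128], [593, -6, 128]]
```

>>> {"op": "carry_out", "data": {"targets": "0 0 -27.7 -23.4 0;0 0 -27.7 -23.4 0;0 0 -27.7 -23.4 0;0 0 -27.7 -23.4 0;0 0 -27.7 -23.4 0;0 0 -27.7 -23.4 0;0 0 -27.7 -23.4 0;0 0 -27.7 -23.4 0;0 0 -27.7 -23.4 0;0 0 -27.7 -23.4 0;0 0 -27.7 -23.4 0;0 0 -27.7 -23.4 0;0 0 -27.7 -23.4 0;0 0 -27.7 -23.4 0;0 0 -27.7 -23.4 0;0 0 -27.7 -23.4 0;0 0 -27.7 -23.4 0;0 0 -27.7 -23.4 0", "force": 20}}

```text
clock: 1.65
tool_pos: [0.4401, 0.0024, 0.4047]
eef_rot: [-0.699, -0.103, 0.7, -0.103]
contact_force: [0.4, 0.5, 0.1]
opening: 0.01
```

>>> {"op": "carry_out", "data": {"targets": "0 0 0 0 -0.125;0 0 0 0 -0.125;0 0 0 0 -0.125;0 0 0 0 -0.125;0 0 0 0 -0.125;0 0 0 0 -0.125;0 0 0 0 -0.125;0 0 0 0 -0.125;0 0 0 0 -0.125;0 0 0 0 -0.125;0 0 0 0 -0.125;0 0 0 0 -0.125;0 0 0 0 -0.125;0 0 0 0 -0.125;0 0 0 0 -0.125;0 0 0 0 -0.125;0 0 0 0 -0.125;0 0 0 0 -0.125;0 0 0 0 -0.125"}}

```text
clock: 3.23
tool_pos: [0.4397, 0.0004, 0.4046]
eef_rot: [0.164, 0.688, -0.164, 0.688]
contact_force: [0.6, 0.5, -0.8]
opening: 0.003
```

>>> {"op": "carry_out", "data": {"targets": "0 20 0 0 -0.125;0 30 0 0 -0.125;0 30 0 0 -0.125;0 30 0 0 -0.125;0 30 0 0 0;0 0 0 0 0;0 0 0 0 0"}}

```text
clock: 3.82
tool_pos: [0.4395, 0.0006, 0.2642]
eef_rot: [-0.01, 0.708, 0.009, 0.706]
contact_force: [0.4, -0.6, -0.5]
opening: 0.003
```

```bash
python3 - <<'E'
from h import *
s=r.get_state(); M=R.from_quat(s['eef_rot']).as_matrix(); print(np.round(M,4)); print(s['tool_pos'],s['q'].round(3) if hasattr(s['q'],'round') else s['q'],s['contact_force'])
for n in ("scene","side","wrist"):
    p,d=eyes.snapshot(n); cv2.imwrite(f"pics/{n}1.png",p); np.save(f"pics/{n}1.npy",d)
p=cv2.imread("pics/side1.png")[110:260,140:330]; cv2.imwrite("pics/side1z.png",cv2.resize(p,None,fx=4,fy=4,interpolation=cv2.INTER_CUBIC))
E
```

```text
[[-2.900e-03 -2.640e-02  9.996e-01]
 [-6.000e-04  9.997e-01  2.640e-02]
 [-1.000e+00 -5.000e-04 -3.000e-03]]
[0.43945589 0.0006418  0.26415329] [ 0.306  0.812 -0.676  2.212  1.127  0.527  0.329] [ 0.39393624 -0.6206169  -0.48660757]
```

View pics/side1z.png

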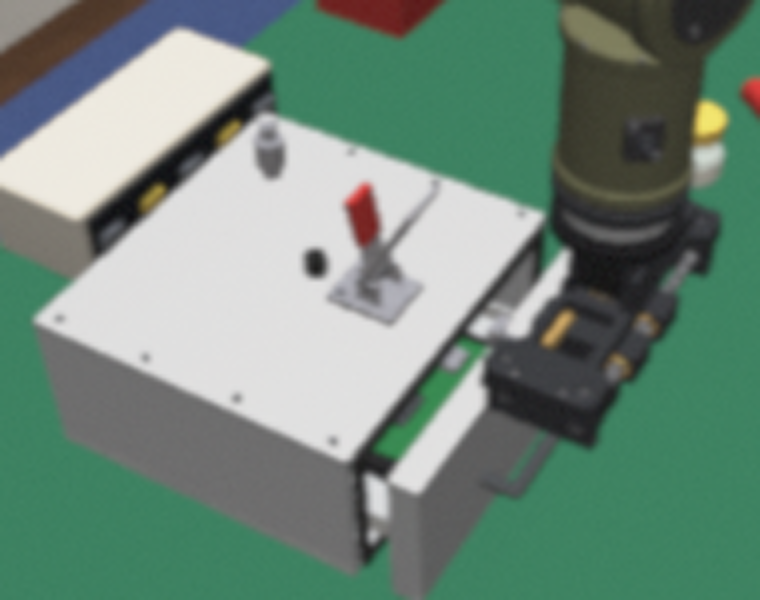

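View pics/wrist1.png

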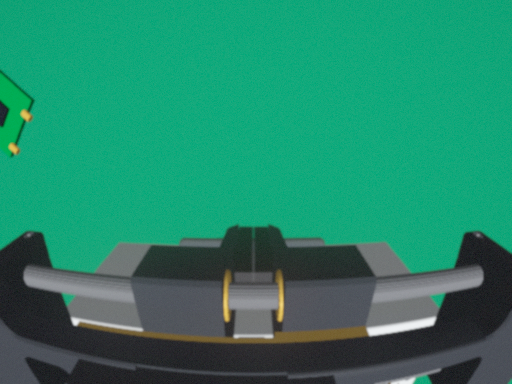

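>>> {"op": "carry_out", "data": {"targets": "0 0 0 12 0;0 0 0 12 0;0 0 0 8 0;0 0 0 4 0;0 0 0 3 0;0 0 0 3 0;0 0 0 3 0;0 0 0 3 0;0 0 0 3 0;0 0 0 3 0;0 0 0 0 0"}}

```text
clock: 4.88
tool_pos: [0.4942, 0.0019, 0.2646]
eef_rot: [-0.009, 0.707, 0.009, 0.707]
contact_force: [-0.9, -0.0, 0.2]
opening: 0.007
```

>>> {"op": "carry_out", "data": {"targets": "0 0 0 2 0;0 0 0 2 0;0 0 0 2 0"}}

```text
clock: 5.13
tool_pos: [0.4997, 0.0021, 0.2646]
eef_rot: [-0.009, 0.707, 0.009, 0.707]
contact_force: [-2.4, -1.1, -0.1]
opening: 0.009
```

>>> {"op": "carry_out", "data": {"targets": "0 0 0 2 0;0 0 0 2 0"}}

```text
clock: 5.3
tool_pos: [0.5038, 0.0022, 0.2646]
eef_rot: [-0.009, 0.707, 0.009, 0.707]
contact_force: [-1.9, 0.0, 1.0]
opening: 0.009
```

>>> {"op": "carry_out", "data": {"targets": "0 0 0 1.5 0;0 0 0 1.5 0"}}

```text
clock: 5.47
tool_pos: [0.5062, 0.0023, 0.2646]
eef_rot: [-0.009, 0.708, 0.009, 0.706]
contact_force: [-6.8, -0.5, 5.0]
opening: 0.001
```

```bash
python3 - <<'E'
from h import *
p,d=eyes.snapshot("side"); cv2.imwrite("pics/side2.png",p)
p=p[110:260,140:330]; cv2.imwrite("pics/side2z.png",cv2.resize(p,None,fx=4,fy=4,interpolation=cv2.INTER_CUBIC))
print(r.get_state()['contact_force'])
E
```

```text
[-5.06264473 -0.86071119  0.97720881]
```

View pics/side2z.png

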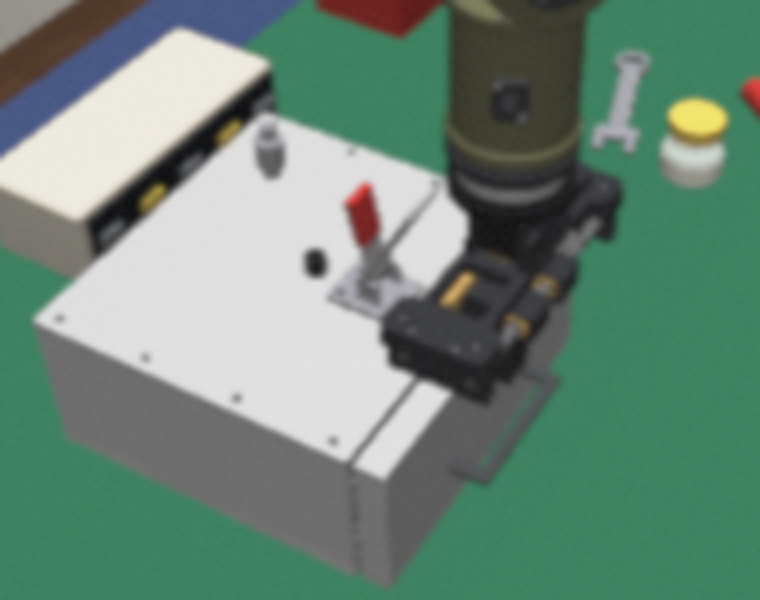

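>>> {"op": "carry_out", "data": {"targets": "0 0 0 1 0;0 0 0 0 0;0 0 0 0 0"}}

```text
clock: 5.77
tool_pos: [0.5064, 0.0023, 0.2646]
eef_rot: [-0.01, 0.708, 0.009, 0.706]
contact_force: [-6.7, -0.2, 4.3]
opening: 0.003
```

>>> {"op": "carry_out", "data": {"targets": "0 0 0 1.5 0;0 0 0 0 0;0 0 0 0 0"}}

```text
clock: 6.02
tool_pos: [0.5069, 0.0024, 0.2646]
eef_rot: [-0.01, 0.709, 0.009, 0.705]
contact_force: [-9.7, 0.1, 6.9]
opening: 0.004
```

>>> {"op": "carry_out", "data": {"targets": "0 0 0 -10 0;0 0 0 -20 0;0 0 0 -20 0;0 -35 0 0 0;0 -35 0 0 0;0 -35 0 0 0;0 -35 0 0 0;0 0 0 0 0;0 0 0 0 0"}}

```text
clock: 6.77
tool_pos: [0.4605, 0.0014, 0.4068]
eef_rot: [-0.009, 0.705, 0.009, 0.709]
contact_force: [-0.0, 0.0, -0.4]
opening: 0.003
```

```bash
python3 - <<'E'
from h import *
s=r.get_state(); print(s['tool_pos'],s['contact_force'])
for n in ("scene","side","wrist"):
    p,d=eyes.snapshot(n); cv2.imwrite(f"pics/{n}3.png",p); np.save(f"pics/{n}3.npy",d)
p=cv2.imread("pics/side3.png")[110:260,140:330]; cv2.imwrite("pics/side3z.png",cv2.resize(p,None,fx=4,fy=4,interpolation=cv2.INTER_CUBIC))
for n in("scene","side"):
    W=cloud(n,np.load(f"pics/{n}3.npy"))*1000
    m=(np.abs(W[...,2]-121)<5)&(W[...,0]>480)&(W[...,0]<830)&(np.abs(W[...,1])<200); T=W[m]
    yb=[y for y in np.arange(-110,125,8) if abs(y)>30]
    print(n,'front',np.polyfit(yb,[T[np.abs(T[:,1]-y)<4,0].min() for y in yb],1),'rear',np.polyfit(yb,[T[np.abs(T[:,1]-y)<4,0].max() for y in yb],1))
    A=W[(W[...,2]>133)&(W[...,2]<145)&(W[...,0]>505)&(W[...,0]<560)&(np.abs(W[...,1])<20)]; print('keeper',A.round(0).astype(int).tolist())
    A=W[(W[...,2]>206)&(W[...,2]<225)&(W[...,0]>555)&(W[...,0]<580)&(np.abs(W[...,1])<25)]; print('bar',np.median(A,0),len(A))
E
```

```text
[0.46049598 0.00135131 0.40675516] [-0.03653706  0.02759875 -0.40957632]
scene front [-2.79201773e-02  5.20120414e+02] rear [-2.72464282e-02  7.85749524e+02]
keeper [[533, -4, 140], [533, -1, 140], [537, 1, 143], [533, 4, 140], [532, 7, 139], [534, 9, 141], [532, 12, 139], [536, -4, 139], [536, -1, 139], [538, 1, 141], [537, 4, 140], [537, 7, 140], [534, 9, 137], [539, 12, 142], [538, -4, 138], [539, -1, 139], [539, 1, 138], [535, 4, 135], [538, 7, 138], [537, 9, 136], [536, 12, 136], [541, -4, 137]]
bar [569.24376154   5.81590162 215.08903776] 43
side front [-2.63772722e-02  5.14514400e+02] rear [-2.54233993e-02  7.79808653e+02]
keeper [[534, -4, 141], [532, -6, 140], [530, -6, 141], [535, -1, 139], [532, -1, 141], [531, -4, 138], [528, -4, 140], [535, 4, 139], [532, 4, 141], [531, 1, 139], [529, 0, 140], [526, 0, 140], [532, 9, 141], [530, 7, 141], [529, 5, 140], [528, 2, 138], [532, 10, 139], [528, 10, 141], [527, 8, 140], [532, 9, 135]]
bar [563.2944407    6.52552422 216.08224647] 31
```

View pics/side3z.png

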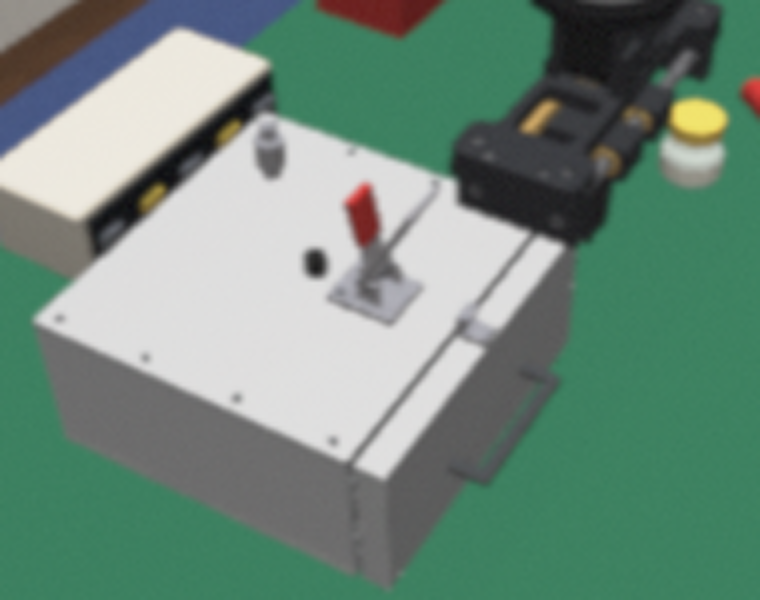

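>>> {"op": "carry_out", "data": {"targets": "0 0 0 30 0;0 0 0 36 0;0 0 0 36 0;0 0 0 36 0;0 0 0 36 0;0 0 0 6 0;0 20 0 0 0;0 20 0 0 0;0 20 0 0 0;0 0 0 0 0;0 0 0 0 0"}}

```text
clock: 7.83
tool_pos: [0.6385, 0.0058, 0.3429]
eef_rot: [-0.01, 0.708, 0.009, 0.706]
contact_force: [-0.1, -0.2, 0.0]
opening: 0.009
```

```bash
python3 - <<'E'
from h import *
s=r.get_state(); print(s['tool_pos'],s['contact_force'],R.from_quat(s['eef_rot']).as_matrix().round(4))
for n in ("scene","side","wrist"):
    p,d=eyes.snapshot(n); cv2.imwrite(f"pics/{n}4.png",p); np.save(f"pics/{n}4.npy",d)
a=cv2.imread("pics/side4.png")[90:250,150:300]; b=cv2.imread("pics/scene4.png")[110:270,190:340]
cv2.imwrite("pics/c4.png",cv2.resize(np.hstack([a,b]),None,fx=2.6,fy=2.6,interpolation=cv2.INTER_CUBIC))
E
```

```text
[0.63850051 0.00577987 0.342866  ] [-0.14416259 -0.18833395  0.02835051] [[-4.100e-03 -2.710e-02  9.996e-01]
 [-6.000e-04  9.996e-01  2.710e-02]
 [-1.000e+00 -5.000e-04 -4.100e-03]]
```

View pics/c4.png

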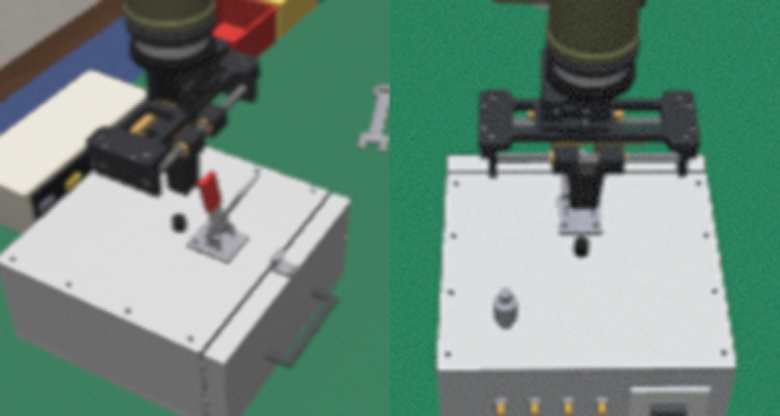

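View pics/wrist4.png

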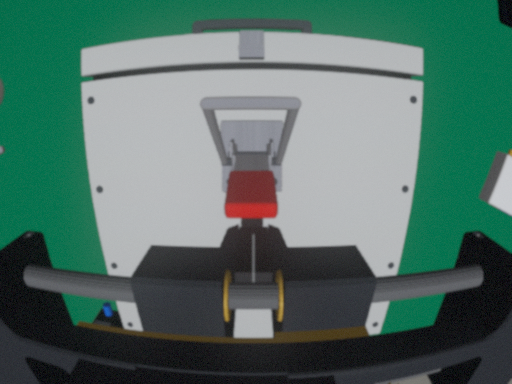

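>>> {"op": "carry_out", "data": {"targets": "0 0 0 -4 0;0 0 0 -4 0;0 0 0 -4 0;0 0 0 -3 0;0 0 0 -3 0;0 0 0 -3 0;0 0 0 -3 0;0 0 0 -3 0"}}

```text
clock: 8.65
tool_pos: [0.612, 0.005, 0.3448]
eef_rot: [-0.009, 0.707, 0.009, 0.707]
contact_force: [0.9, -0.4, 0.6]
opening: 0.005
```

>>> {"op": "carry_out", "data": {"targets": "0 0 0 -3 0;0 0 0 -3 0;0 0 0 -3 0;0 0 0 -3 0"}}

```text
clock: 8.98
tool_pos: [0.5999, 0.0047, 0.3446]
eef_rot: [-0.009, 0.707, 0.009, 0.707]
contact_force: [0.5, 0.3, 0.1]
opening: 0.003
```

>>> {"op": "carry_out", "data": {"targets": "0 0 0 -2 0;0 0 0 -2 0;0 0 0 0 0"}}

```text
clock: 9.23
tool_pos: [0.5958, 0.0046, 0.3447]
eef_rot: [-0.009, 0.707, 0.009, 0.707]
contact_force: [0.2, 0.7, -0.4]
opening: 0.007
```

```bash
python3 - <<'E'
from h import *
s=r.get_state(); print(s['tool_pos'],s['contact_force'])
p,d=eyes.snapshot("wrist"); cv2.imwrite("pics/wrist5.png",p)
p,d=eyes.snapshot("side");cv2.imwrite("pics/side5.png",p);np.save("pics/side5.npy",d)
cv2.imwrite("pics/c5.png",cv2.resize(p[90:250,150:300],None,fx=3.6,fy=3.6,interpolation=cv2.INTER_CUBIC))
E
```

```text
[0.59576979 0.00463597 0.34465816] [ 0.22698687  0.65585807 -0.42672089]
```

View pics/c5.png

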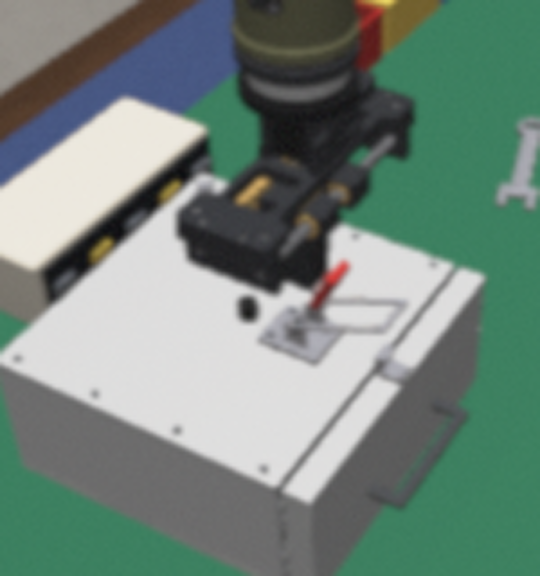

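View pics/wrist5.png

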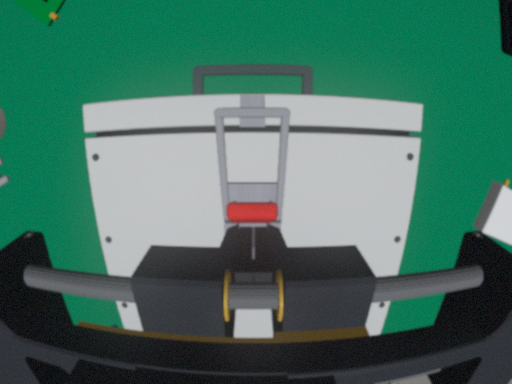

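>>> {"op": "carry_out", "data": {"targets": "0 0 0 -2 0;0 0 0 -2 0;0 0 0 0 0"}}

```text
clock: 9.58
tool_pos: [0.5919, 0.0046, 0.3447]
eef_rot: [-0.009, 0.707, 0.009, 0.707]
contact_force: [-0.3, 0.4, 0.6]
opening: 0.005
```

>>> {"op": "carry_out", "data": {"targets": "0 0 0 -2 0;0 0 0 0 0"}}

```text
clock: 9.75
tool_pos: [0.5907, 0.0045, 0.345]
eef_rot: [-0.009, 0.706, 0.009, 0.708]
contact_force: [2.5, 0.1, -0.4]
opening: 0.007
```

>>> {"op": "carry_out", "data": {"targets": "0 0 0 -1.5 0;0 0 0 0 0"}}

```text
clock: 9.92
tool_pos: [0.5899, 0.0045, 0.3453]
eef_rot: [-0.009, 0.706, 0.009, 0.709]
contact_force: [4.2, -0.5, -0.8]
opening: 0.001
```

>>> {"op": "carry_out", "data": {"targets": "0 0 0 -1.5 0;0 0 0 0 0"}}

```text
clock: 10.08
tool_pos: [0.5891, 0.0044, 0.3457]
eef_rot: [-0.009, 0.705, 0.009, 0.709]
contact_force: [6.6, -0.1, -1.0]
opening: 0.007
```

>>> {"op": "carry_out", "data": {"targets": "0 0 0 10 0;0 0 0 10 0;0 0 0 0 0;0 -25 0 0 0;0 -30 0 0 0;0 0 0 0 0;0 0 0 0 0"}}

```text
clock: 10.67
tool_pos: [0.6069, 0.0054, 0.4011]
eef_rot: [-0.009, 0.706, 0.009, 0.708]
contact_force: [-0.5, -0.3, -1.0]
opening: 0.005
```

```bash
python3 - <<'E'
from h import *
s=r.get_state(); print(s['tool_pos'],s['contact_force'],R.from_quat(s['eef_rot']).as_matrix().round(4))
for n in ("scene","side","wrist"):
    p,d=eyes.snapshot(n); cv2.imwrite(f"pics/{n}6.png",p); np.save(f"pics/{n}6.npy",d)
a=cv2.imread("pics/side6.png")[110:250,170:310]
cv2.imwrite("pics/c6.png",cv2.resize(a,None,fx=4.2,fy=4.2,interpolation=cv2.INTER_CUBIC))
for n in("scene","side"):
    W=cloud(n,np.load(f"pics/{n}6.npy"))*1000
    A=W[(W[...,2]>145)&(W[...,2]<230)&(W[...,0]>505)&(W[...,0]<600)&(np.abs(W[...,1])<25)]; A=A[np.argsort(A[:,0])]; print(n,A[::4].round(0).astype(int).tolist())
E
```

```text
[0.60685826 0.0053985  0.4010927 ] [-0.50352261 -0.34249683 -1.02788722] [[ 2.000e-03 -2.640e-02  9.996e-01]
 [ 1.000e-04  9.997e-01  2.640e-02]
 [-1.000e+00  0.000e+00  2.000e-03]]
scene [[526, -7, 175], [528, -10, 173], [538, -12, 169], [546, -12, 169], [551, -12, 164], [558, -10, 160], [560, 21, 162], [562, -12, 164], [564, 23, 156], [569, -12, 160], [571, -6, 196], [573, 23, 158], [574, 12, 192], [574, -3, 186], [575, -3, 194], [575, -3, 197], [576, 14, 191], [576, 2, 195], [577, -3, 192], [577, -1, 192], [578, -1, 189], [578, 7, 183], [578, 14, 180], [579, 16, 191], [579, 5, 181], [580, 17, 178], [580, 2, 188], [581, 0, 182], [581, 4, 185], [581, 9, 182], [581, 17, 173], [582, 12, 187], [582, 21, 153], [583, 10, 167], [583, 12, 181], [584, 7, 174], [584, 7, 178], [584, -3, 178], [585, -5, 175], [585, 5, 176], [586, 12, 174], [586, 17, 174], [588, 2, 168], [588, -2, 158], [589, -5, 172], [589, -12, 151], [589, 2, 180], [590, 5, 166], [590, -5, 170], [590, 2, 174], [591, 15, 164], [591, 7, 168], [592, 5, 162], [592, 0, 155], [592, 0, 162], [593, -10, 155], [593, 5, 159], [594, 10,
[... 248 characters left out ...]
5], [522, -11, 175], [522, 16, 176], [524, -6, 175], [526, 15, 174], [529, 20, 172], [532, 19, 170], [535, -15, 169], [538, -15, 171], [541, 19, 165], [543, 20, 165], [547, -15, 167], [550, 19, 165], [553, -16, 163], [557, 17, 164], [560, -12, 163], [562, 7, 196], [563, -8, 195], [564, 20, 159], [564, -1, 196], [565, 12, 189], [566, 15, 191], [567, 0, 196], [567, -10, 195], [567, 19, 156], [568, 18, 159], [570, 14, 185], [571, 18, 154], [572, 15, 187], [574, 13, 179], [575, -13, 155], [576, 20, 153], [578, -17, 155], [579, 20, 155], [580, 13, 176], [582, 14, 173], [584, -12, 152], [587, -11, 151], [587, 12, 148], [588, -8, 146], [591, 11, 156], [593, 22, 150], [595, 19, 150], [599, -7, 149]]
```

View pics/c6.png

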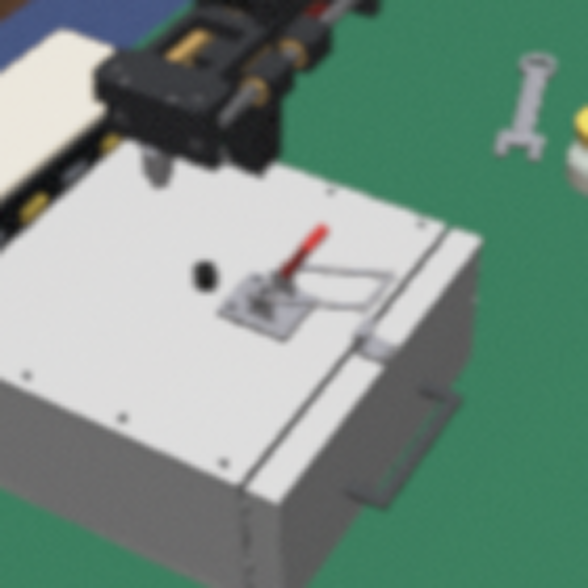

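View pics/wrist6.png

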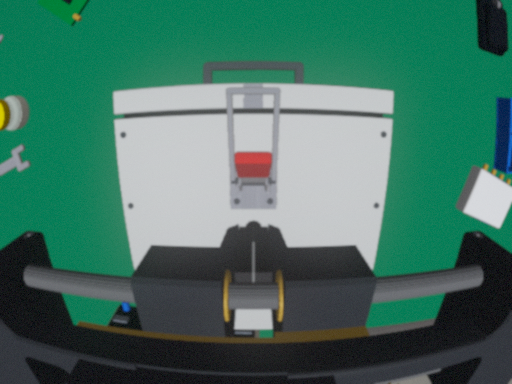

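>>> {"op": "carry_out", "data": {"targets": "0.27 0 0 -30 0;0.27 0 0 -30 0;0.27 0 0 -30 0;0.27 20 0 0 0;0.27 20 0 0 0;0.27 6 0 0 0;0.27 0 0 0 0;0.27 0 0 0 0;0.27 0 0 0 0"}}

```text
clock: 11.57
tool_pos: [0.5177, 0.0029, 0.3542]
eef_rot: [-0.009, 0.707, 0.009, 0.707]
contact_force: [-0.3, -0.2, -0.4]
opening: 0.271
```

```bash
python3 - <<'E'
from h import *
s=r.get_state(); print(s['tool_pos'],s['contact_force'],s['opening'],R.from_quat(s['eef_rot']).as_matrix().round(4))
p,d=eyes.snapshot("wrist"); cv2.imwrite("pics/wrist7.png",p)
p,d=eyes.snapshot("side");cv2.imwrite("pics/side7.png",p)
cv2.imwrite("pics/c7.png",cv2.resize(p[90:250,170:320],None,fx=3.7,fy=3.7,interpolation=cv2.INTER_CUBIC))
E
```

```text
[0.51767898 0.00288112 0.35421509] [-0.29551432 -0.20068463 -0.36878902] 0.27050707165434623 [[ 8.000e-04 -2.610e-02  9.997e-01]
 [ 6.000e-04  9.997e-01  2.610e-02]
 [-1.000e+00  6.000e-04  8.000e-04]]
```

View pics/c7.png

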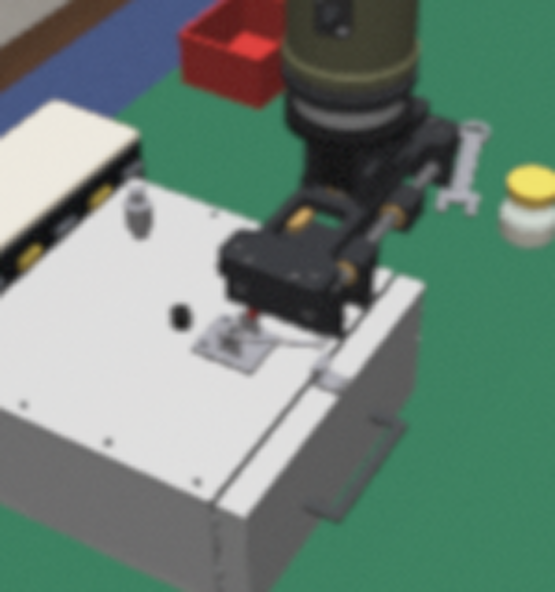

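View pics/wrist7.png

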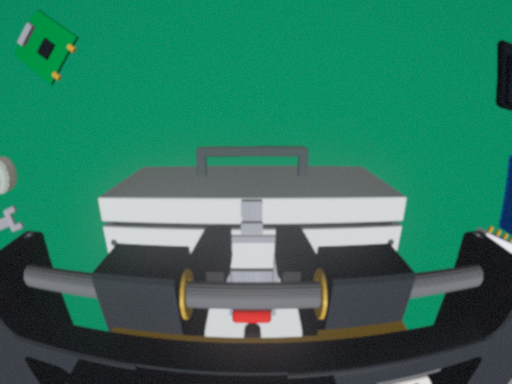

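>>> {"op": "carry_out", "data": {"targets": "0.27 5 0 0 0;0.27 4 0 0 0;0.27 4 0 0 0;0.27 3 0 0 0;0.27 3 0 0 0;0.27 3 0 0 0;0.27 3 0 0 0;0.27 3 0 0 0;0.27 3 0 0 0"}}

```text
clock: 12.42
tool_pos: [0.5172, 0.0026, 0.3224]
eef_rot: [-0.009, 0.707, 0.009, 0.707]
contact_force: [-0.1, -0.1, -0.1]
opening: 0.27
```

>>> {"op": "carry_out", "data": {"targets": "0.27 3 0 0 0;0.27 3 0 0 0;0.27 3 0 0 0;0.27 3 0 0 0;0.27 3 0 0 0"}}

```text
clock: 12.83
tool_pos: [0.5173, 0.0026, 0.3074]
eef_rot: [-0.009, 0.707, 0.009, 0.707]
contact_force: [0.3, -0.7, -0.0]
opening: 0.274
```

```bash
python3 - <<'E'
from h import *
s=r.get_state(); print(s['tool_pos'],s['contact_force'],s['opening'])
p,d=eyes.snapshot("wrist"); cv2.imwrite("pics/wrist8.png",p)
p,d=eyes.snapshot("side");cv2.imwrite("pics/side8.png",p)
cv2.imwrite("pics/c8.png",np.hstack([cv2.resize(p[150:250,190:290],(600,600),interpolation=cv2.INTER_CUBIC)]))
E
```

```text
[0.51728734 0.00258513 0.30742346] [ 0.27201022 -0.67390904 -0.02250955] 0.27439108940946483
```

View pics/c8.png

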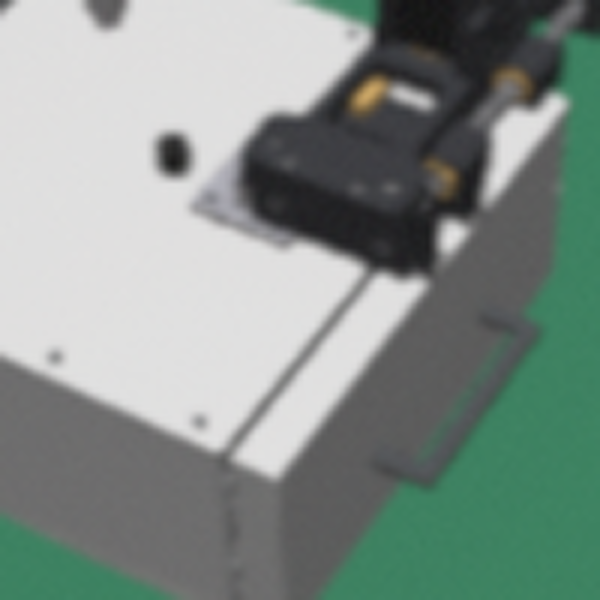

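View pics/wrist8.png

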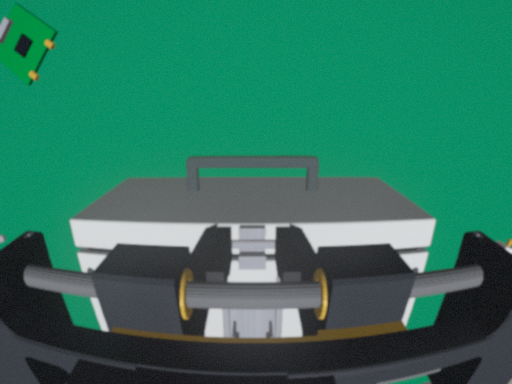

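>>> {"op": "carry_out", "data": {"targets": "0.27 2 0 0 0;0.27 2 0 0 0;0.27 2 0 0 0;0.27 0 0 0 0"}}

```text
clock: 13.27
tool_pos: [0.5172, 0.0025, 0.3014]
eef_rot: [-0.009, 0.707, 0.009, 0.707]
contact_force: [-0.9, -0.8, 0.2]
opening: 0.273
```

>>> {"op": "carry_out", "data": {"targets": "0.27 2 0 0 0;0.27 1 0 0 0;0.27 0 0 0 0"}}

```text
clock: 13.52
tool_pos: [0.5172, 0.0026, 0.2985]
eef_rot: [-0.009, 0.707, 0.009, 0.707]
contact_force: [-0.4, 0.2, -0.2]
opening: 0.271
```

>>> {"op": "carry_out", "data": {"targets": "0.27 1 0 0 0;0.27 0 0 0 0"}}

```text
clock: 13.68
tool_pos: [0.5173, 0.0026, 0.2977]
eef_rot: [-0.009, 0.707, 0.009, 0.707]
contact_force: [-0.6, -0.2, 1.5]
opening: 0.271
```

>>> {"op": "carry_out", "data": {"targets": "0.27 1 0 0 0;0.27 0 0 0 0"}}

```text
clock: 13.85
tool_pos: [0.5174, 0.0027, 0.2972]
eef_rot: [-0.009, 0.707, 0.009, 0.707]
contact_force: [-1.2, -0.4, 5.8]
opening: 0.27
```

```bash
python3 - <<'E'
from h import *
p,d=eyes.snapshot("wrist"); cv2.imwrite("pics/wrist9.png",p)
cv2.imwrite("pics/c9.png",cv2.resize(p[190:350,180:330],None,fx=3.7,fy=3.7,interpolation=cv2.INTER_CUBIC))
E
```

```text
(no output)
```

View pics/c9.png

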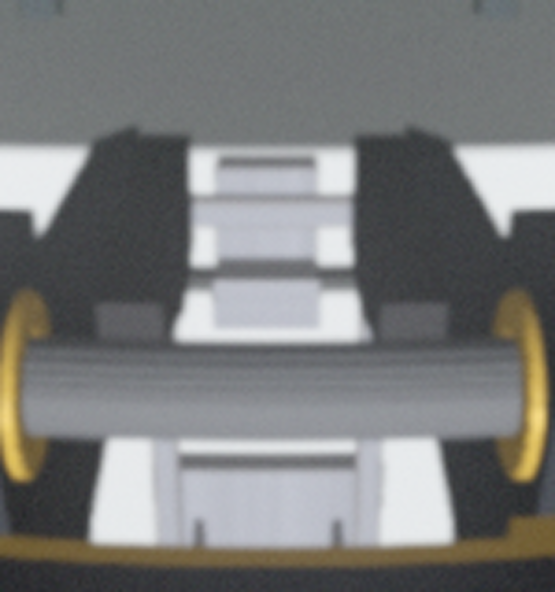

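>>> {"op": "carry_out", "data": {"targets": "0.27 -3 0 0 0;0.27 -2 0 0 0;0.27 0 0 -8 0;0.27 0 0 -7 0;0.27 0 0 0 0;0.27 0 0 0 0"}}

```text
clock: 14.4
tool_pos: [0.5015, 0.002, 0.3016]
eef_rot: [-0.01, 0.707, 0.009, 0.707]
contact_force: [1.1, 0.8, 0.1]
opening: 0.272
```

```bash
python3 - <<'E'
from h import *
s=r.get_state(); print(s['tool_pos'],s['contact_force'],s['opening'])
p,d=eyes.snapshot("wrist"); cv2.imwrite("pics/wrist10.png",p)
cv2.imwrite("pics/c10.png",cv2.resize(p[190:350,180:330],None,fx=3.7,fy=3.7,interpolation=cv2.INTER_CUBIC))
E
```

```text
[0.50154596 0.0020324  0.30163333] [1.08962635 0.84187449 0.10587848] 0.27163546804250344
```

View pics/c10.png

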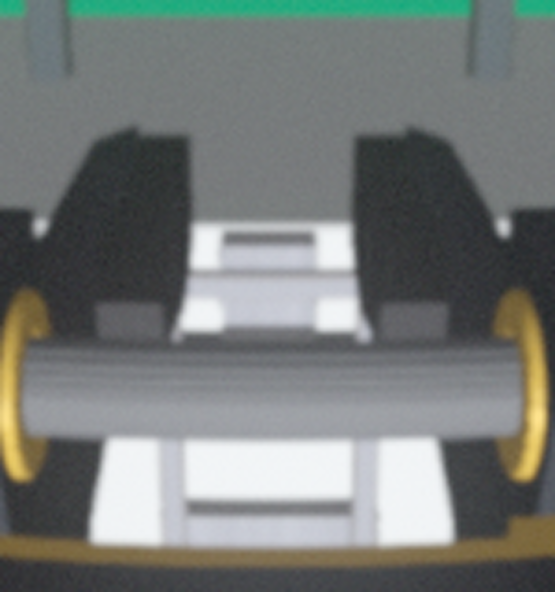

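>>> {"op": "carry_out", "data": {"targets": "0.27 6 0 0 0;0.27 5 0 0 0;0.27 0 0 0 0;0.27 0 0 3 0;0.27 0 0 2 0;0.27 0 0 0 0"}}

```text
clock: 14.95
tool_pos: [0.5079, 0.0025, 0.2908]
eef_rot: [-0.009, 0.707, 0.009, 0.707]
contact_force: [0.0, -0.8, -0.8]
opening: 0.266
```

>>> {"op": "carry_out", "data": {"targets": "0.27 0 0 2 0;0.27 0 0 1 0;0.27 0 0 0 0"}}

```text
clock: 15.2
tool_pos: [0.5105, 0.0024, 0.2908]
eef_rot: [-0.009, 0.707, 0.009, 0.707]
contact_force: [0.5, -0.3, 0.0]
opening: 0.269
```

>>> {"op": "carry_out", "data": {"targets": "0.27 0 0 1.5 0;0.27 0 0 0 0"}}

```text
clock: 15.37
tool_pos: [0.5113, 0.0024, 0.2906]
eef_rot: [-0.009, 0.708, 0.009, 0.707]
contact_force: [-2.1, -0.1, 0.9]
opening: 0.268
```

>>> {"op": "carry_out", "data": {"targets": "0.27 0 0 1.5 0;0.27 0 0 1 0;0.27 0 0 0 0"}}

```text
clock: 15.62
tool_pos: [0.5127, 0.0024, 0.2903]
eef_rot: [-0.01, 0.709, 0.009, 0.706]
contact_force: [-6.2, 0.6, 1.1]
opening: 0.268
```

>>> {"op": "carry_out", "data": {"targets": "0.27 0 0 1.5 0;0.27 0 0 0 0"}}

```text
clock: 15.78
tool_pos: [0.5141, 0.0025, 0.2902]
eef_rot: [-0.01, 0.709, 0.009, 0.705]
contact_force: [-4.3, 0.5, 1.8]
opening: 0.266
```

>>> {"op": "carry_out", "data": {"targets": "0.27 0 0 1.5 0;0.27 0 0 0 0"}}

```text
clock: 15.95
tool_pos: [0.5156, 0.0025, 0.2902]
eef_rot: [-0.01, 0.709, 0.009, 0.705]
contact_force: [-6.3, -0.3, 0.8]
opening: 0.271
```

```bash
python3 - <<'E'
from h import *
s=r.get_state(); print(s['tool_pos'],s['contact_force'],s['opening'])
p,d=eyes.snapshot("wrist"); cv2.imwrite("pics/wrist11.png",p)
cv2.imwrite("pics/c11.png",cv2.resize(p[190:350,180:330],None,fx=3.7,fy=3.7,interpolation=cv2.INTER_CUBIC))
E
```

```text
[0.51561645 0.00250837 0.29021574] [-6.28060065 -0.32412469  0.81735652] 0.2711339100644133
```

View pics/c11.png

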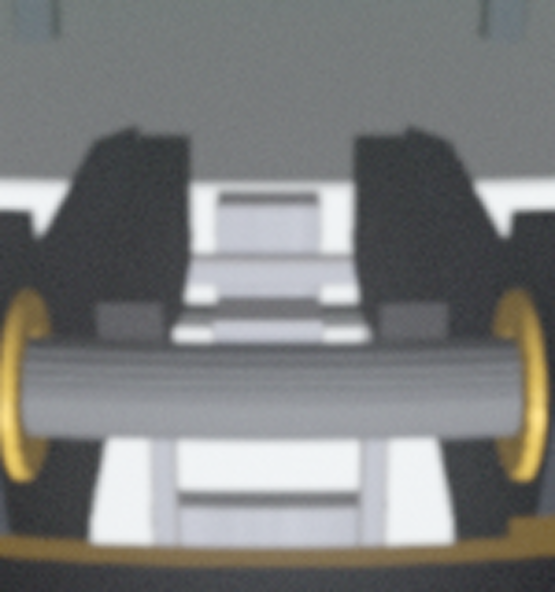

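>>> {"op": "carry_out", "data": {"targets": "0.27 0 0 1.5 0;0.27 0 0 0 0"}}

```text
clock: 16.17
tool_pos: [0.5174, 0.0026, 0.2902]
eef_rot: [-0.01, 0.708, 0.009, 0.706]
contact_force: [-4.2, 0.5, 0.8]
opening: 0.274
```

>>> {"op": "carry_out", "data": {"targets": "0.27 0 0 1 0;0.27 0 0 0 0"}}

```text
clock: 16.33
tool_pos: [0.5185, 0.0026, 0.2903]
eef_rot: [-0.01, 0.708, 0.009, 0.706]
contact_force: [-4.8, -0.5, 1.3]
opening: 0.268
```

>>> {"op": "carry_out", "data": {"targets": "0.27 0 0 1 0;0.27 0 0 0 0"}}

```text
clock: 16.5
tool_pos: [0.5193, 0.0026, 0.2902]
eef_rot: [-0.01, 0.708, 0.009, 0.706]
contact_force: [-5.5, 0.2, 2.3]
opening: 0.272
```

```bash
python3 - <<'E'
from h import *
s=r.get_state(); print(s['tool_pos'],s['contact_force'],s['opening'])
p,d=eyes.snapshot("wrist"); cv2.imwrite("pics/wrist12.png",p)
cv2.imwrite("pics/c12.png",cv2.resize(p[190:350,180:330],None,fx=3.7,fy=3.7,interpolation=cv2.INTER_CUBIC))
E
```

```text
[0.51934956 0.00257646 0.29024015] [-5.48113068  0.17396104  2.3026225 ] 0.27168139883325615
```

View pics/c12.png

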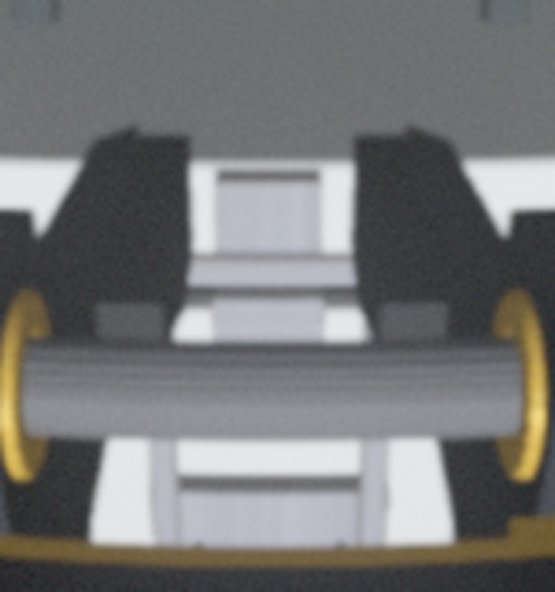

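>>> {"op": "carry_out", "data": {"targets": "0.27 0 0 1 0;0.27 0 0 0 0"}}

```text
clock: 16.72
tool_pos: [0.5197, 0.0026, 0.2901]
eef_rot: [-0.01, 0.709, 0.009, 0.705]
contact_force: [-7.9, 0.5, 2.9]
opening: 0.271
```

>>> {"op": "carry_out", "data": {"targets": "0.27 0 0 1 0;0.27 0 0 0 0"}}

```text
clock: 16.88
tool_pos: [0.5201, 0.0026, 0.29]
eef_rot: [-0.01, 0.71, 0.009, 0.705]
contact_force: [-8.8, -0.3, 3.3]
opening: 0.268
```

>>> {"op": "carry_out", "data": {"targets": "0.27 0 0 1 0;0.27 0 0 0 0"}}

```text
clock: 17.05
tool_pos: [0.5205, 0.0027, 0.2899]
eef_rot: [-0.01, 0.71, 0.009, 0.704]
contact_force: [-11.2, 0.4, 4.2]
opening: 0.274
```

```bash
python3 - <<'E'
from h import *
s=r.get_state(); print(s['tool_pos'],s['contact_force'],s['opening'])
p,d=eyes.snapshot("wrist"); cv2.imwrite("pics/wrist13.png",p)
cv2.imwrite("pics/c13.png",cv2.resize(p[190:350,180:330],None,fx=3.7,fy=3.7,interpolation=cv2.INTER_CUBIC))
p,d=eyes.snapshot("side");cv2.imwrite("pics/side13.png",p); np.save("pics/side13.npy",d)
cv2.imwrite("pics/s13.png",cv2.resize(p[130:250,190:310],None,fx=5,fy=5,interpolation=cv2.INTER_CUBIC))
E
```

```text
[0.52052693 0.00271317 0.28989523] [-11.2011468    0.4126423    4.20503821] 0.2735624391689557
```

View pics/c13.png

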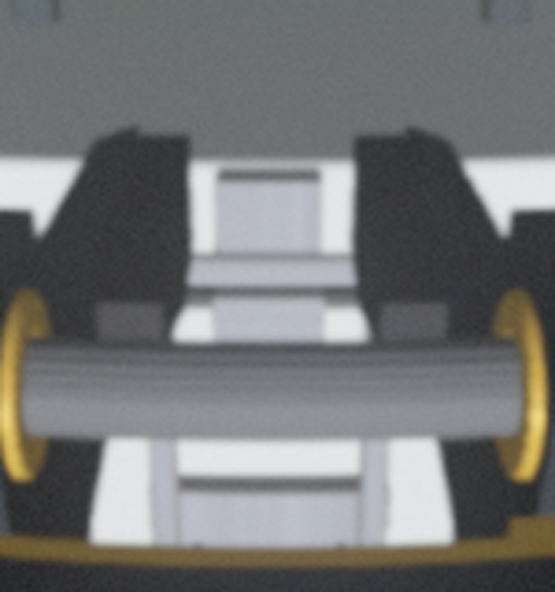

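View pics/s13.png

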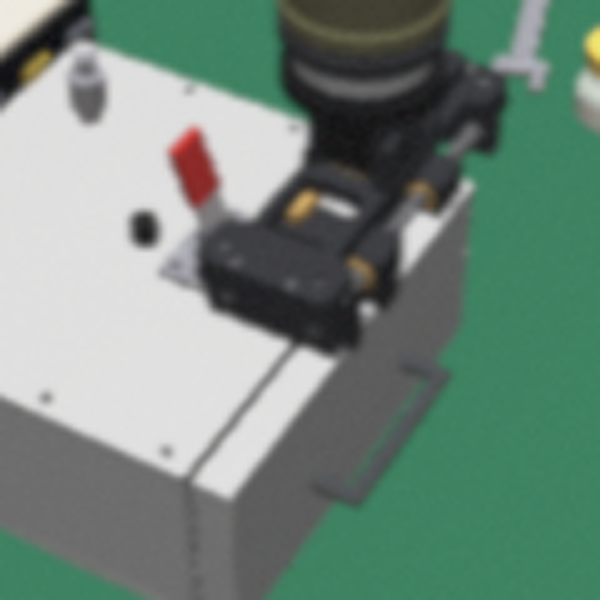

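>>> {"op": "carry_out", "data": {"targets": "0.27 0 0 -6 0;0.27 0 0 -10 0;0.27 0 0 0 0;0.27 -20 0 0 0;0.27 -20 0 0 0;0 -20 0 0 0;0 0 0 0 0;0 0 0 0 0"}}

```text
clock: 17.82
tool_pos: [0.5088, 0.0023, 0.3516]
eef_rot: [-0.009, 0.706, 0.009, 0.708]
contact_force: [-0.1, -0.6, 0.0]
opening: 0.066
```

```bash
python3 - <<'E'
from h import *
s=r.get_state(); print(s['tool_pos'],s['contact_force'],s['opening'])
for n in ("scene","side","wrist"):
    p,d=eyes.snapshot(n); cv2.imwrite(f"pics/{n}14.png",p); np.save(f"pics/{n}14.npy",d)
a=cv2.imread("pics/side14.png")[120:250,180:310];b=cv2.imread("pics/wrist14.png")[140:350,150:360]
cv2.imwrite("pics/c14.png",np.hstack([cv2.resize(a,(400,400),interpolation=cv2.INTER_CUBIC),cv2.resize(b,(400,400),interpolation=cv2.INTER_CUBIC)]))
for n in("scene","side"):
    W=cloud(n,np.load(f"pics/{n}14.npy"))*1000
    A=W[(W[...,2]>125)&(W[...,2]<220)&(W[...,0]>515)&(W[...,0]<640)&(np.abs(W[...,1])<25)]; A=A[np.argsort(A[:,0])]; print(n,A[::5].round(0).astype(int).tolist())
E
```

```text
[0.50878283 0.00234449 0.35159659] [-0.05540538 -0.61437458  0.01100698] 0.06585989522311632
scene [[517, 7, 198], [518, 9, 215], [518, 12, 213], [518, 10, 189], [519, -4, 219], [519, 22, 214], [519, -6, 213], [519, 21, 217], [520, 12, 194], [520, -13, 207], [520, 15, 188], [520, -1, 214], [520, -3, 208], [521, -3, 188], [521, -10, 191], [521, -8, 201], [521, 20, 199], [522, -8, 199], [522, -14, 219], [522, -11, 212], [523, 19, 210], [523, 19, 204], [524, -9, 214], [526, 16, 216], [531, -9, 131], [533, 20, 133], [535, 9, 142], [535, 15, 132], [536, -4, 139], [537, 2, 133], [537, 4, 126], [538, 9, 131], [539, 4, 135], [540, 2, 132], [541, -12, 137], [546, -14, 134], [554, -14, 135], [574, -12, 144], [583, -14, 127], [586, -14, 127], [590, 24, 128], [592, 11, 127], [594, -14, 127], [595, 21, 147], [595, 14, 130], [596, -9, 126], [596, 1, 127], [598, 22, 126], [600, 6, 131], [601, 4, 128], [601, 16, 128], [602, -2, 140], [603, -12, 152], [604, 23, 150], [604, 1, 128], [605, 16, 129], [605, 15, 147], [606, 1, 147], [606, -9, 130], [606, -10, 151], [607, 0, 152], [607, 13, 149], [607, 4, 
[... 1615 characters left out ...]
19, 127], [600, -11, 128], [600, 15, 151], [601, 5, 153], [602, -4, 128], [602, 3, 162], [602, 12, 155], [603, 16, 140], [604, 21, 126], [604, -2, 174], [605, 7, 167], [605, 14, 127], [605, -7, 163], [606, 5, 175], [606, -1, 177], [607, 2, 179], [608, 19, 126], [608, 14, 126], [609, -5, 186], [610, 22, 127], [610, -6, 188], [610, 16, 126], [611, 14, 186], [612, 4, 192], [612, 14, 172], [612, 7, 194], [613, 11, 199], [613, 2, 196], [613, 6, 195], [614, 20, 127], [614, 4, 203], [615, -6, 199], [615, 11, 205], [616, 7, 127], [617, 14, 197], [617, 19, 129], [618, 13, 185], [619, 14, 202], [621, -4, 127], [621, 12, 196], [622, 8, 129], [622, 10, 201], [624, 1, 129], [625, 18, 127], [639, 6, 129]]
```

View pics/c14.png

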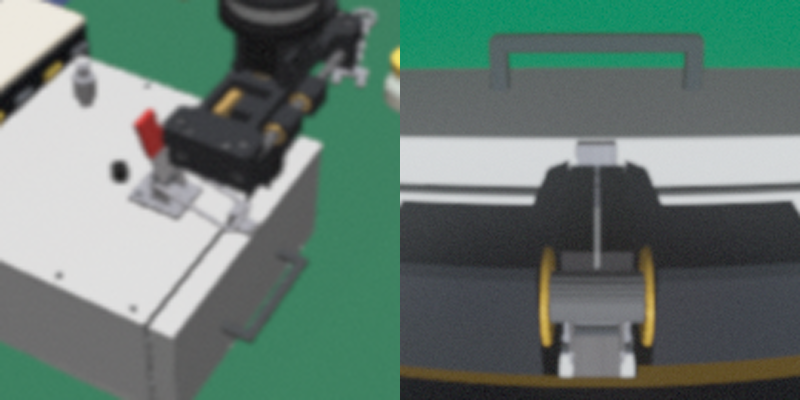

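>>> {"op": "carry_out", "data": {"targets": "0 -5 0 0 0;0 0 0 30 0;0 0 0 30 0;0 0 0 20 0;0 0 0 4 0;0 0 0 3 0;0 0 0 0 0"}}

```text
clock: 18.55
tool_pos: [0.5942, 0.0047, 0.3552]
eef_rot: [-0.009, 0.708, 0.009, 0.707]
contact_force: [-0.7, -0.2, 0.3]
opening: 0.006
```

```bash
python3 - <<'E'
from h import *
s=r.get_state(); print(s['tool_pos'],s['contact_force'],s['opening'],R.from_quat(s['eef_rot']).as_matrix().round(4))
p,d=eyes.snapshot("side");cv2.imwrite("pics/side15.png",p)
p2,d=eyes.snapshot("wrist");cv2.imwrite("pics/wrist15.png",p2)
cv2.imwrite("pics/c15.png",np.hstack([cv2.resize(p[110:240,180:310],(400,400),interpolation=cv2.INTER_CUBIC),cv2.resize(p2[140:350,150:360],(400,400),interpolation=cv2.INTER_CUBIC)]))
E
```

```text
[0.59423305 0.00474797 0.35517367] [-0.72949853 -0.16815634  0.31467315] 0.005627633135164399 [[-1.500e-03 -2.670e-02  9.996e-01]
 [-1.000e-04  9.996e-01  2.670e-02]
 [-1.000e+00 -1.000e-04 -1.500e-03]]
```

View pics/c15.png

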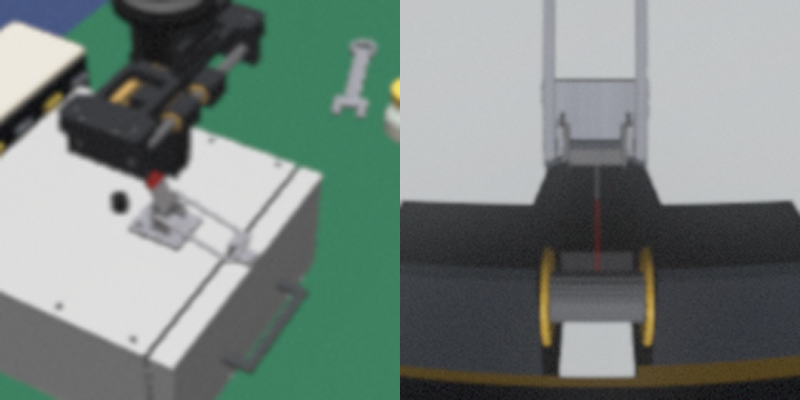

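>>> {"op": "carry_out", "data": {"targets": "0 0 0 3 0;0 0 0 3 0;0 0 0 3 0;0 0 0 2.5 0;0 0.8 0 2.5 0;0 1 0 2.5 0;0 1 0 2.5 0;0 1.2 0 2.5 0"}}

```text
clock: 19.32
tool_pos: [0.6161, 0.0052, 0.3514]
eef_rot: [-0.009, 0.707, 0.009, 0.707]
contact_force: [-2.3, -0.4, 0.5]
opening: 0.004
```

>>> {"op": "carry_out", "data": {"targets": "0 1.5 0 2.2 0;0 1.5 0 2.2 0;0 1.5 0 2.2 0;0 1.5 0 2.2 0"}}

```text
clock: 19.65
tool_pos: [0.6248, 0.0054, 0.3453]
eef_rot: [-0.009, 0.708, 0.009, 0.707]
contact_force: [-3.8, -0.7, 0.9]
opening: 0.004
```

```bash
python3 - <<'E'
from h import *
s=r.get_state(); print(s['tool_pos'],s['contact_force'],s['opening'])
p,d=eyes.snapshot("side");cv2.imwrite("pics/side16.png",p)
p2,d=eyes.snapshot("wrist");cv2.imwrite("pics/wrist16.png",p2)
cv2.imwrite("pics/c16.png",np.hstack([cv2.resize(p[110:240,180:310],(400,400),interpolation=cv2.INTER_CUBIC),cv2.resize(p2[0:350,80:430],(400,400),interpolation=cv2.INTER_CUBIC)]))
E
```

```text
[0.62482018 0.00540086 0.34533767] [-3.81602264 -0.65611045  0.89297712] 0.003723631831958164
```

View pics/c16.png

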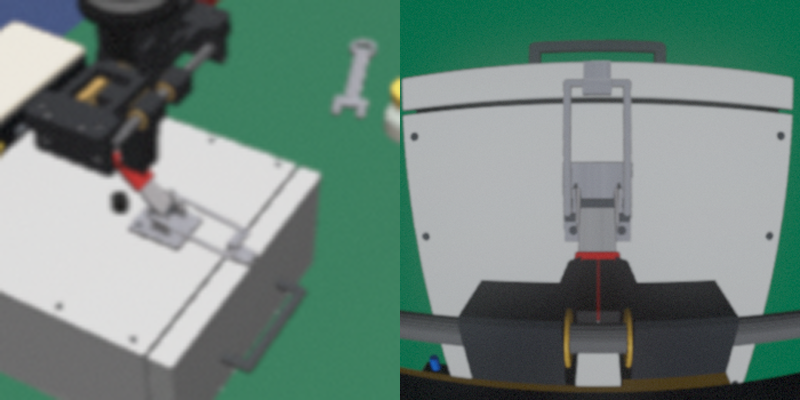

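>>> {"op": "carry_out", "data": {"targets": "0 1.8 0 1.9 0;0 1.8 0 1.8 0;0 1.9 0 1.8 0;0 1.9 0 1.8 0"}}

```text
clock: 20.08
tool_pos: [0.6324, 0.0056, 0.3381]
eef_rot: [-0.009, 0.707, 0.009, 0.707]
contact_force: [-3.8, -0.3, 1.0]
opening: 0.008
```

>>> {"op": "carry_out", "data": {"targets": "0 2.2 0 1.5 0;0 2.2 0 1.5 0;0 2.2 0 1.4 0;0 2.2 0 1.4 0"}}

```text
clock: 20.42
tool_pos: [0.6386, 0.0058, 0.3295]
eef_rot: [-0.009, 0.707, 0.009, 0.707]
contact_force: [-3.4, 0.2, 0.9]
opening: 0.007
```

```bash
python3 - <<'E'
from h import *
s=r.get_state(); print(s['tool_pos'],s['contact_force'],s['opening'])
p,d=eyes.snapshot("side");cv2.imwrite("pics/side17.png",p)
p2,d=eyes.snapshot("wrist");cv2.imwrite("pics/wrist17.png",p2)
cv2.imwrite("pics/c17.png",np.hstack([cv2.resize(p[110:240,180:310],(400,400),interpolation=cv2.INTER_CUBIC),cv2.resize(p2[0:350,80:430],(400,400),interpolation=cv2.INTER_CUBIC)]))
E
```

```text
[0.63856019 0.00579276 0.32945576] [-3.37423149  0.15008068  0.89880448] 0.0066816419247022665
```

View pics/c17.png

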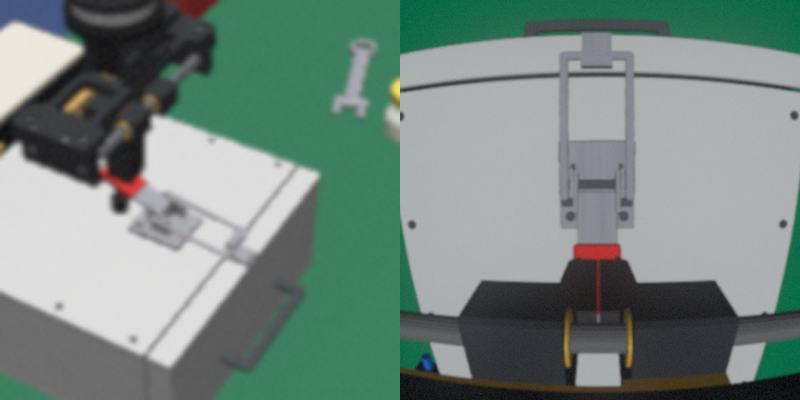

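>>> {"op": "carry_out", "data": {"targets": "0 2.4 0 1 0;0 2.4 0 1 0;0 2.4 0 0.9 0;0 2.5 0 0.8 0"}}

```text
clock: 20.85
tool_pos: [0.6423, 0.0059, 0.3198]
eef_rot: [-0.009, 0.707, 0.009, 0.708]
contact_force: [-0.2, -0.5, 1.0]
opening: 0.007
```

>>> {"op": "carry_out", "data": {"targets": "0 2.5 0 0.5 0;0 2.5 0 0.4 0;0 0 0 0 0"}}

```text
clock: 21.1
tool_pos: [0.6427, 0.0057, 0.3141]
eef_rot: [-0.009, 0.707, 0.009, 0.707]
contact_force: [-1.6, 0.4, -0.1]
opening: 0.004
```

>>> {"op": "carry_out", "data": {"targets": "0 2 0 0.3 0;0 2 0 0 0;0 0 0 0 0"}}

```text
clock: 21.35
tool_pos: [0.6429, 0.0058, 0.3103]
eef_rot: [-0.009, 0.707, 0.009, 0.707]
contact_force: [-0.1, -0.1, -0.2]
opening: 0.004
```

>>> {"op": "carry_out", "data": {"targets": "0 1 0 0 0;0 0.5 0 0 0;0 0 0 0 0"}}

```text
clock: 21.6
tool_pos: [0.643, 0.0059, 0.3097]
eef_rot: [-0.009, 0.707, 0.009, 0.707]
contact_force: [-0.6, -0.2, 3.9]
opening: 0.005
```

>>> {"op": "carry_out", "data": {"targets": "0 1 0 0 0;0 0 0 0 0"}}

```text
clock: 21.77
tool_pos: [0.643, 0.006, 0.3097]
eef_rot: [-0.009, 0.707, 0.009, 0.707]
contact_force: [-3.8, -1.2, 8.7]
opening: 0.002
```

>>> {"op": "carry_out", "data": {"targets": "0 -5 0 0 0;0 -30 0 0 0;0 -40 0 0 0;0 -20 0 0 0;0 0 0 -40 0;0 0 0 -40 0;0 0 0 -40 0;0 0 0 -40 0;0 0 0 -40 0;0 0 0 0 0"}}

```text
clock: 22.6
tool_pos: [0.4337, -0.0004, 0.4018]
eef_rot: [-0.014, 0.712, 0.009, 0.702]
contact_force: [-1.0, -0.6, 0.1]
opening: 0.007
```

```bash
python3 - <<'E'
from h import *
s=r.get_state(); print(s['tool_pos'],s['contact_force'],s['opening'])
for n in ("scene","side","wrist"):
    p,d=eyes.snapshot(n); cv2.imwrite(f"pics/{n}18.png",p); np.save(f"pics/{n}18.npy",d)
a=cv2.imread("pics/side18.png")[110:260,140:290];b=cv2.imread("pics/scene18.png")[140:290,190:340]
cv2.imwrite("pics/c18.png",np.hstack([cv2.resize(a,(400,400),interpolation=cv2.INTER_CUBIC),cv2.resize(b,(400,400),interpolation=cv2.INTER_CUBIC)]))
for n in("scene","side"):
    W=cloud(n,np.load(f"pics/{n}18.npy"))*1000
    m=(np.abs(W[...,2]-121)<5)&(W[...,0]>480)&(W[...,0]<830)&(np.abs(W[...,1])<200); T=W[m]
    yb=[y for y in np.arange(-110,125,8) if abs(y)>30]
    print(n,'front',np.polyfit(yb,[T[np.abs(T[:,1]-y)<4,0].min() for y in yb],1))
    A=W[(W[...,2]>128)&(W[...,2]<220)&(W[...,0]>525)&(W[...,0]<690)&(np.abs(W[...,1])<25)]; A=A[np.argsort(A[:,0])]; print(A[::5].round(0).astype(int).tolist(), A[:,2].max())
E
```

```text
[ 4.33658618e-01 -4.17032867e-04  4.01821535e-01] [-0.95132282 -0.59982165  0.13640439] 0.007040377315750945
scene front [-2.68146205e-02  5.19823468e+02]
[[532, -6, 135], [534, 4, 140], [535, 9, 142], [536, 1, 142], [537, 22, 137], [539, -4, 138], [540, 9, 135], [540, 2, 132], [540, 1, 136], [541, -4, 133], [541, 9, 130], [543, 4, 131], [544, -12, 136], [549, -14, 137], [553, -12, 137], [558, -12, 138], [567, 21, 141], [574, -12, 140], [583, 21, 139], [586, -12, 141], [589, -12, 141], [594, 23, 140], [595, -9, 140], [599, -12, 140], [600, 16, 145], [601, 8, 142], [602, 23, 141], [603, 11, 141], [605, -9, 143], [606, 23, 141], [608, 1, 143], [608, -9, 143], [609, -12, 143], [609, 18, 148], [610, 16, 141], [611, -2, 142], [612, -14, 128], [612, -4, 147], [613, -9, 130], [614, -4, 138], [615, 1, 143], [616, -14, 129], [618, -4, 139], [620, 5, 144], [621, 15, 143], [623, 13, 144], [624, 8, 145], [625, 3, 143], [627, 0, 145], [629, 5, 143], [631, -4, 142], [634, 15, 145], [635, 8, 146], [637, 15, 145], [638, 0, 146], [640, -5, 144], [642, 17, 143], [643, 5, 144], [644, 12, 146], [646, 10
[... 866 characters left out ...]
 143], [597, -2, 128], [598, 15, 131], [599, 22, 143], [600, -8, 144], [601, 5, 143], [603, 12, 144], [604, 16, 133], [604, 5, 142], [605, 22, 144], [606, 2, 142], [607, -4, 143], [609, -7, 147], [610, 1, 142], [612, 2, 143], [614, 13, 140], [615, 17, 128], [617, 19, 128], [619, 11, 139], [620, 5, 144], [623, -4, 143], [625, 6, 143], [627, 13, 140], [628, 16, 145], [630, 9, 143], [631, 6, 144], [633, 13, 144], [635, 16, 142], [636, 9, 143], [638, -3, 144], [640, -2, 144], [642, -4, 145], [643, 13, 143], [644, 11, 145], [646, 13, 145], [648, 15, 142], [649, 13, 144], [652, 14, 144], [653, 7, 145], [655, -8, 143], [657, 7, 143], [658, 5, 144], [660, 11, 145], [663, 12, 144]] 148.83838050200026
```

View pics/c18.png

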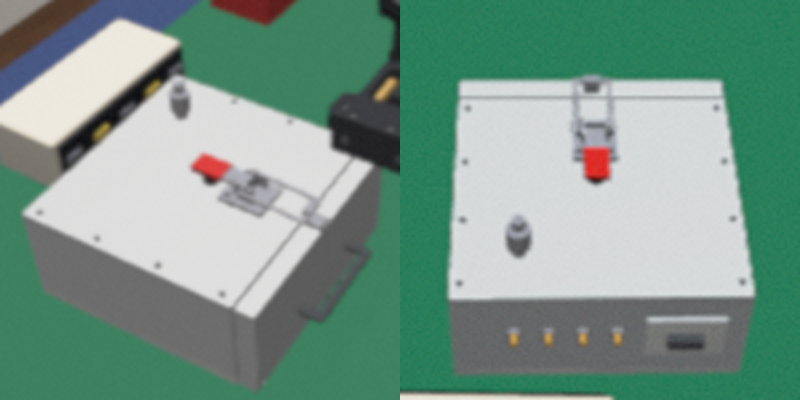

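View pics/scene18.png

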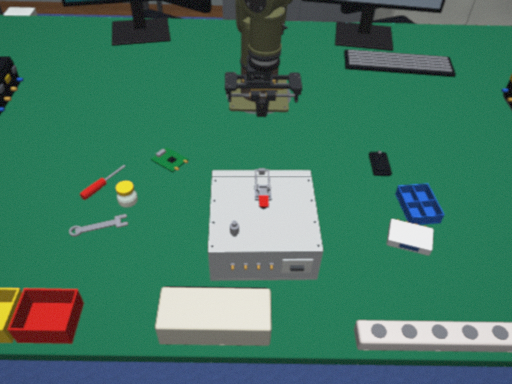

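```bash
python3 - <<'E'
from h import *
W0=cloud("scene",np.load("pics/scene0.npy"))*1000;W1=cloud("scene",np.load("pics/scene18.npy"))*1000
for W in(W0,W1):
    A=W[(W[...,2]>130)&(W[...,2]<175)&(W[...,0]>700)&(W[...,0]<780)&(W[...,1]<-30)&(W[...,1]>-100)];print(A.mean(0))
s=r.get_state(); print(np.abs(s['qd']).max())
print(r.finish_job())
E
```

```text
[742.31615519 -61.21413456 151.02176833]
[742.18437683 -61.23435557 150.42757137]
0.05825302168932386
the job is handed in; nothing more can be done
None
```

The shield box is shut: the drawer is home, the wire loop is hooked on the keeper and the red lever lies flat. I handed the job in at about 23 s of the 72 s allowed, and no verdict was reported.

| Step | What I did | Highest force read (at the end of a move) |
|---|---|---|
| Drawer | Pushed in with closed fingers until the gasket was felt | about 12 N |
| Lever | Pushed forward to its open stop | about 7 N |
| Loop down | Pressed the bar onto the keeper base, one finger either side of the keeper | about 6 N |
| Loop back | Slid the bar about 8 mm back under the lip until it met the post | about 12 N |
| Lever closed | Brought over centre; it closed by itself at the end, then I pressed gently to check | about 4 N closing, 9 N at the check |

**Final checks:**
- **Lever:** its top reads a level 143–146 mm along its length. The fingers met it at about 143.7 mm, against an expected 143.2 mm.
- **Loop:** it runs straight to the keeper with the bar under the lip, and the gap between drawer and box looks narrower than before.
- **Bystanders:** the attenuator moved less than 0.2 mm across the box top by depth measurement. The things on the bench look unmoved in the scene picture.
- **Arm:** the gripper is clear of everything.

**Measurements that disagreed or are missing:**
- The two fixed cameras differ by 4–6 mm along x, so I relied on touch for the critical positions.
- I could not measure how far the latch drew the drawer in. The scene camera put the front edge at about 520 mm both before and after. The last side-camera fit of the front edge was thrown off, probably by the arm in view, and I ignored it.

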